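Half-press the flashlight on the filter case

ROBOT

A 6-joint arm with a two-finger parallel gripper is mounted at the origin on the work surface. World frame = base frame: x ahead of the robot, y to its left, z up, the work surface at z = 0. Lengths are in m, angles in degrees, forces in N, time in s.
With the tool pointing down it reaches from about 0.25 to 0.725 m from the base axis. Payload 9.7 kg.
Tool frame: the origin (TCP) lies on the centre line of the jaws, within the pads' length; the fingertips stand tip_extent ahead of it and the grasp point (between the pads) lies 3 mm ahead of it (tip_extent is the distance from the TCP to the fingertips, in m); z points along the fingers, y is the line along which they close (so a half turn about z gives the same grasp; the last joint's range is limited). The gripper opens to 85 mm and grips with 20 to 120 N. Pads are 22 mm wide; open, the fingers measure 114 mm over their backs; the gripper's body (76 mm by 85 mm) begins 54 mm behind the grasp point. The pads swing forward as they close: fully open they stand 13 mm farther back than shut.
Start: joints at [-64.572, 4.979, 10.078, 95.1, 0, 90], TCP at [0.236, -0.497, 0.218] pointing down, gripper open.
Joint ranges: [-179.16, 179.16], [-48.56, 103.87], [-65.8, 70.77], [-126.05, 130.52], [-82.76, 87.17], [-180, 180]. Speed limits (degrees/s): [127.2, 127.2, 147.25, 180, 180, 180].

INTERFACE

Orientations are given as [roll, pitch, yaw] about the fixed x, y, z axes, in that order (R = Rz(yaw) Ry(pitch) Rx(roll)).
In Python, from workcell import * gives the robot as it stands.
- The arm moves only by the tool servo_tool, never from a script. Its argument "rows" is a list of rows, each an object with "offset": the shift along the tool's x, y, z as a fraction of full scale, a list of three; "yaw": the turn about the tool's z as a fraction of full scale; "claw": the closure, from 0 (fully open) to 1 (shut). A call has 1 to 12 rows; each row is the pose to reach, as a shift and turn from the pose commanded when the call began, along the tool's axes at that moment, turning the shorter way round; what a row does not reach only later rows make up. Full scale, the value 1, is 0.1 m for a shift and pi rad for a turn. A row lasts 1/8 s, in which the tool goes at most 62.5 mm and 10.7 degrees, less where a joint would pass 70% of its speed; a pose out of reach is approached as far as the arm can. A call with a number of a shift or a turn outside -1 to 1 is refused whole. A call with a gripper value outside its range is refused whole. The fingers move at their own pace and stop on an object; "squeeze" is the grip in N (left out, the last holds). Time passes only in rows, so rows that repeat a pose let the fingers close. It gives the time, the measured TCP pose, the force, the opening and the grip force at its end, in the units of the state.
- get_obs(): the state, without advancing time (a new reading comes with each control period).
- camera(name): name is "scene" or "top" or "wrist"; returns (picture, depth): 384x512x3 uint8, red, green, blue; 384x512 float32, m along the optical axis (not along the pixel's ray), 0 where there is no reading.
- camera_info(name): a dict with "fx", "fy", "cx", "cy" (pixels), "cam_to_world" (4x4, takes a point from camera to world coordinates); the wrist camera has in their place "hand_eye" (4x4, takes a point from camera to tool coordinates, whose origin is the TCP and whose axes are the flange's). Camera axes: x right, y up, looking along -z (the intrinsics and any distortion apply to the point x, -y, -z); pixel columns grow to the right and rows downward; lengths in m; the calibration is good to about 2 mm. A picture is of the moment at which its call begins: read the wrist's pose just before it. camera_info takes no time and is no camera call.
- job_done(): hands the job in; it is judged then, once.
The state is a dict: "time": time; "q": joint angles; "qd": joint speeds; "joint_efforts": joint torques, N m; "ee_pos": TCP position; "tcp_rot": TCP orientation; "wrist_force": force on the tool from outside, world axes, zero at the start; "torque": the same for the moment, N m; "opening": finger opening in m; "grasp_force": force on a finger pad.
Only numpy, scipy, OpenCV 4.12 (cv2) and the standard library are available. Lean on these libraries where they do the work, as an engineer would, in place of code of your own. Each camera call takes 0.05 s, during which the arm holds its last target. There are 200 camera calls.

TASK

I need light to pick out a hearing aid filter. Lay the black flashlight gently on the middle of the round silicone pad, switch up, so that it points at the three filter holders in the open half of the aluminium case, and let go of it; then press its orange switch halfway down (light on only while pressed), never right through to the click at the bottom, keep it there steadily for at least 3 seconds, and finish still holding it. Leave the case with its holders, the corked bottle and the mug alone.

Things in the scene. Friction and masses are not known exactly. Their poses are not given: they have to be found in the camera images.
- flashlight: loose black flashlight, 132 mm long, about 0.2 kg, lying switch up. Origin under its middle, on the surface it lies on; +x to the lens, z up. Round barrel 30 mm in diameter (x -56 to +31 mm, flaring to +44), axis 21 mm up; six-sided head (x +44 to +66) and tail cap (x -66 to -56), 42 mm across the flats it lies on. Centre of mass at about x = +3: grip it there across the barrel, astride the switch
- lens (a point): centre of the flashlight's lens, 66 mm ahead of its origin and 21 mm above its underside
- switch_top (a point): centre of the top of the orange push switch (16 mm in diameter), on the barrel at x = +10 mm of the flashlight; released it stands 45.5 mm above the flashlight's underside. It moves with the switch
- switch (a joint): travel of the push switch in m: 0 released, 0.006 at the bottom, where it clicks; 0.003 to 0.004 is halfway. A spring pushes it back: it starts to move at 2 N and takes 1 N more for each mm (5.5 N at 3.5 mm, 8 N at the bottom)
- pad: round teal silicone pad, 180 mm in diameter, 4 mm thick, stuck fast to the table. Origin at the centre of its underside, z up
- case: slim aluminium case, 116 mm (x) by 66 mm (y), 20 mm high over the lid rails, fixed to the table. Origin at the centre of its underside; its lid is pushed back towards +x and sticks out there by up to 65 mm, so that the half at -x is open
- case_bay (a point): middle of the open half of the case, 29 mm to -x of the case's centre, 10 mm above the table, where the three filter holders lie: the point to aim the flashlight at
- case_lid (a joint): how far the case's sliding lid is pushed back, in m: 0 shut, 0.066 farthest. To be left as it is
- holder_1: white plastic filter holder, 46 x 13 x 8 mm, loose in the open half of the case. Origin at the centre of its underside
- holder_2: blue plastic filter holder, 46 x 13 x 8 mm, the middle one of the three. Origin at the centre of its underside
- holder_3: red plastic filter holder, 46 x 13 x 8 mm, loose in the open half of the case. Origin at the centre of its underside
- bottle: clear glass bottle with a cork stopper, 62 mm in diameter, 176 mm high, loose, standing. Origin at the centre of its underside
- mug: blue ceramic mug, 80 mm in diameter, 88 mm high, its handle sticking out to its +y, loose, standing. Origin at the centre of its underside
There are look-alikes about, which are no part of the job. There is more than one size of the case; the job needs the middle-sized.

How it is judged (in metres and radians):
On the way, in this order (a step that is already met when the one before it is completed fails the run):
1. the flashlight lies on the middle of the pad, switch up and unpressed, pointing at the filter holders, and has been let go (horizontal distance between flashlight and pad below 0.02 m and z of flashlight in the frame of pad between 0.002 and 0.007 m and angle between flashlight's own z axis and vertical below 0.1 rad and x of case_bay in the frame of flashlight above 0.07 m and y of case_bay in the frame of flashlight between -0.025 and 0.025 m and linear speed of flashlight below 0.02 m/s and value of joint switch below 0.001 m and contact force between the fingers and flashlight below 0.1 N), for 0.2 s.
2. the fingers keep the switch halfway down without a break (value of joint switch between 0.002 and 0.005 m and contact force between the fingers and flashlight between 3 and 12 N and contact force between pad and flashlight above 3 N), for 2.5 s.
At the end, for the whole second after the job is handed in: The fingers hold the switch 2 to 5 mm down, pushing with 3 to 12 N; the flashlight lies still on the pad and is carried by it (over 3 N), within 20 mm of its centre, switch up within 0.1 rad, its axis passing within 25 mm of the middle of the case's open half, lens that way (all of step 2 and horizontal distance between flashlight and pad below 0.02 m and z of flashlight in the frame of pad between 0.002 and 0.007 m and angle between flashlight's own z axis and vertical below 0.1 rad and x of case_bay in the frame of flashlight above 0.07 m and y of case_bay in the frame of flashlight between -0.025 and 0.025 m and linear speed of flashlight below 0.02 m/s); the arm keeps its last pose, push and grip.
It fails at once if the switch is pressed through to the click at the bottom (over 5.6 mm) (value of joint switch above 0.0056 m).
It fails at once if the flashlight is dropped or thrown (over 0.6 m/s while not held) (linear speed of flashlight above 0.6 m/s and contact force between the fingers and flashlight below 0.1 N).
It fails at once if the bottle or the mug is shifted by more than 15 mm or tipped (distance of any of bottle, mug from where it was at the start of the episode above 0.015 m or angle between any of bottle, mug's own z axis and vertical above 0.2 rad).
It fails at once if a filter holder is shifted by more than 15 mm, or the case's lid is slid shut by more than about 10 mm (distance of any of holder_1, holder_2, holder_3 from where it was at the start of the episode above 0.015 m or value of joint case_lid below 0.045 m).
It fails at once if the robot presses on the case with more than 5 N (contact force between the arm and case above 5 N).
It also fails if it takes over 48 s, if anything falls off the work surface, if the arm or the gripper's body presses on something with over 40 N, if the wrist force passes 120 N, or if a joint passes its speed limit or range.

## Working session

There is one attempt and no reset: what is moved stays moved. The work goes in short steps, Python scripts to look and compute and a tool call to move; the robot and the scene stay as the last step left them, time stands still between calls to the robot, and variables do not carry over. Pictures are saved under pics/ and viewed, at most 10 in all, crops included, and the job is handed in when it is done.

Besides the shell and the picture viewer there is one more tool, called after "Emit:" by a JSON object that holds its "fn" and its "kwargs", one argument or row to a line. servo_tool: Moves the arm, as the interface text tells. Its arguments: {"type":"object","properties":{"rows":{"type":"array"},"squeeze":{"type":"number"}},"required":["rows"]}

```bash
mkdir -p pics; ls
cat > h.py <<'E'
from workcell import *
import numpy as np, cv2
def shot(n):
    o=get_obs(); p,d=camera(n); np.savez('pics/'+n+'.npz',p=p,d=d,pos=o['ee_pos'],rot=o['tcp_rot']); return p,d,o
E
python3 - <<'E'
from h import *
for n in('scene','top'):
    p,d,o=shot(n); cv2.imwrite(f'pics/{n}0.png',p[:,:,::-1]); print({k:np.round(v,4).tolist() if not isinstance(v,str) else v for k,v in camera_info(n).items()})
print(camera_info('wrist')); print(o)
E
```

```text
pics
{'fx': 353.9327, 'fy': 353.9327, 'cx': 253.4798, 'cy': 195.4302, 'cam_to_world': [[0.7365, -0.4746, 0.482, 0.9951], [0.6761, 0.538, -0.5034, -0.4828], [-0.0204, 0.6966, 0.7171, 0.6442], [0.0, 0.0, 0.0, 1.0]]}
{'fx': 398.2705, 'fy': 398.2705, 'cx': 264.6366, 'cy': 193.1171, 'cam_to_world': [[-0.0265, 0.9897, -0.1409, 0.4046], [-0.9996, -0.0263, 0.0036, -0.0692], [-0.0001, 0.141, 0.99, 1.2533], [0.0, 0.0, 0.0, 1.0]]}
{'fx': 297.004070100369, 'fy': 297.004070100369, 'cx': 250.71714811761603, 'cy': 192.6448591754718, 'hand_eye': array([[-1.03110449e-04,  9.49777222e-01,  3.12926858e-01,
         8.01197093e-02],
       [ 9.99999926e-01,  2.13914351e-04, -3.19756946e-04,
        -1.10595270e-03],
       [-3.70637410e-04,  3.12926802e-01, -9.49777173e-01,
        -1.55749042e-01],
       [ 0.00000000e+00,  0.00000000e+00,  0.00000000e+00,
         1.00000000e+00]])}
{'time': 0.05, 'q': array([-6.45734584e+01,  5.00969606e+00,  1.00336295e+01,  9.51003758e+01,
       -1.08090672e-03,  9.00002333e+01]), 'qd': array([-0.03326352, -0.09415556, -0.00796199,  0.03365223,  0.09902874,
       -0.06280777]), 'joint_efforts': array([ 1.79000050e-03, -5.22077000e+01,  4.66125977e+01,  1.64981437e-02,
        3.74715751e-05, -1.13492541e-05]), 'ee_pos': array([ 0.23602796, -0.49649313,  0.21768918]), 'tcp_rot': array([-1.79923558e+02,  1.08121707e-03,  2.54263097e+01]), 'wrist_force': array([-0.26362257, -0.84615452,  0.33859621]), 'torque': array([ 0.02083214,  0.00203212, -0.00726818]), 'grasp_force': 0.0, 'opening': 0.08538069525211213}
```

View pics/top0.png

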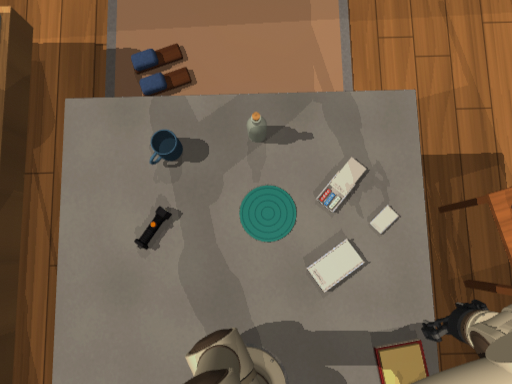

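View pics/scene0.png

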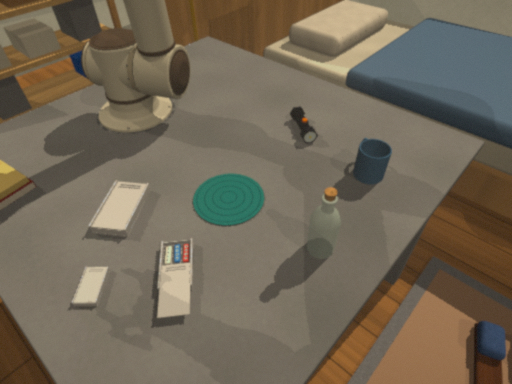

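```bash
python3 -c "
import workcell;print([n for n in dir(workcell) if n[0]!='_']);print(getattr(workcell,'tip_extent',None))"
```

```text
['PlanningError', 'camera', 'camera_info', 'get_obs', 'job_done', 'tip_extent']
0.022
```

```bash
cat >> h.py <<'E'
def cloud(n):
    z=np.load('pics/'+n+'.npz'); p,d=z['p'],z['d'].astype(float); c=camera_info(n)
    v,u=np.mgrid[:384,:512]
    P=np.stack([(u-c['cx'])/c['fx']*d,-(v-c['cy'])/c['fy']*d,-d,np.ones_like(d)],-1)
    if 'cam_to_world' in c: T=c['cam_to_world']
    else:
        from scipy.spatial.transform import Rotation as R
        W=np.eye(4); W[:3,:3]=R.from_euler('xyz',z['rot'],degrees=True).as_matrix(); W[:3,3]=z['pos']; T=W@c['hand_eye']
    X=(P@np.array(T).T)[...,:3]; X[d<=0]=np.nan
    return p,X
E
python3 - <<'E'
from h import *
W={'top':dict(pad=(235,180,302,247),fl=(130,200,182,252),case=(312,150,372,215)),'scene':dict(pad=(188,170,270,228),fl=(286,102,322,146),case=(150,232,200,322))}
for n in W:
    p,X=cloud(n); h=cv2.cvtColor(p,cv2.COLOR_RGB2HSV).astype(int)
    print(n,'table z',np.nanmedian(X[...,2]))
    def st(nm,m,w):
        k=np.zeros(m.shape,bool);k[w[1]:w[3],w[0]:w[2]]=1;k&=m&np.isfinite(X[...,2]);v,u=np.nonzero(k);q=X[k]
        if len(q)<3: print(nm,len(q));return
        print(nm,len(q),'px',u.mean().round(1),v.mean().round(1),'med',np.median(q,0).round(4),'mid',((np.percentile(q,1,axis=0)+np.percentile(q,99,axis=0))/2).round(4),'rng',np.ptp(q,0).round(3)); 
        return q
    H,S,V=h[...,0],h[...,1],h[...,2]
    st('pad',(H>75)&(H<95)&(S>120),W[n]['pad'])
    q=st('fl',(X[...,2]>.012),W[n]['fl'])
    if q is not None:
        c=q[:,:2].mean(0);w,e=np.linalg.eigh(np.cov((q[:,:2]-c).T));a=e[:,1];t=(q[:,:2]-c)@a;print(' axis',a,np.degrees(np.arctan2(a[1],a[0])),t.min(),t.max(),'ctr',c+a*(t.min()+t.max())/2,'maxz',q[:,2].max())
    st('switch',(H<18)&(S>150)&(V>120),W[n]['fl'])
    for nm,m in dict(blue=(H>95)&(H<125)&(S>80),red=((H<8)|(H>170))&(S>100)).items(): st(nm,m,W[n]['case'])
    q=st('case',X[...,2]>.008,W[n]['case'])
T,S=[np.load(f'pics/{n}.npz')['p'] for n in('top','scene')]
f=lambda p,x,y,w,hh:cv2.resize(p[y:y+hh,x:x+w],(390,390),interpolation=cv2.INTER_CUBIC)
im=np.vstack([np.hstack([f(T,310,150,100,100)[:290],f(T,125,195,60,60)[:290]]),np.hstack([f(S,140,230,70,70)[:290],f(S,275,95,55,55)[:290]])])
cv2.imwrite('pics/crop1.png',im[:,:,::-1])
E
```

```text
top table z -0.004207892108586964
pad 2457 px 267.7 213.1 med [ 0.5188 -0.0815  0.0027] mid [ 0.5197 -0.081   0.0028] rng [0.174 0.174 0.02 ]
fl 519 px 152.7 227.5 med [0.4826 0.2711 0.0329] mid [0.481 0.273 0.03 ] rng [0.132 0.114 0.037]
 axis [-0.81051594  0.58571657] 144.14637127506194 -0.06521081142928334 0.07594239016561048 ctr [0.47717461 0.27456804] maxz 0.04946172297451401
switch 21 px 152.6 224.0 med [0.4913 0.2681 0.0425] mid [0.4915 0.2695 0.0409] rng [0.014 0.015 0.018]
blue 49 px 329.0 198.7 med [ 0.558  -0.2761  0.0086] mid [ 0.5589 -0.276   0.0067] rng [0.038 0.035 0.013]
red 54 px 324.5 194.7 med [ 0.5712 -0.2631  0.0071] mid [ 0.5723 -0.2634  0.0048] rng [0.042 0.038 0.021]
case 890 px 343.5 181.3 med [ 0.6152 -0.3259  0.0165] mid [ 0.6018 -0.315   0.0155] rng [0.175 0.161 0.017]
scene table z -0.0004783561618012522
pad 2748 px 228.1 199.2 med [ 0.5266 -0.0856  0.0045] mid [ 0.5225 -0.0813  0.0044] rng [0.174 0.176 0.008]
fl 442 px 303.0 123.8 med [0.4973 0.2606 0.0336] mid [0.4859 0.2727 0.03  ] rng [0.132 0.107 0.035]
 axis [-0.82826419  0.56033778] 145.9208391109601 -0.05677655229812567 0.07935058399943327 ctr [0.48263637 0.27130408] maxz 0.04698833042388495
switch 17 px 304.1 119.4 med [0.4937 0.2681 0.0453] mid [0.492  0.2688 0.0449] rng [0.011 0.015 0.004]
blue 68 px 176.8 253.9 med [ 0.5633 -0.2786  0.0103] mid [ 0.5619 -0.275   0.0095] rng [0.04  0.034 0.009]
red 96 px 185.4 252.7 med [ 0.5745 -0.2633  0.01  ] mid [ 0.5725 -0.2607  0.0068] rng [0.045 0.038 0.013]
case 2200 px 174.7 280.7 med [ 0.6188 -0.3259  0.0179] mid [ 0.6047 -0.3139  0.0149] rng [0.172 0.163 0.016]
```

View pics/crop1.png

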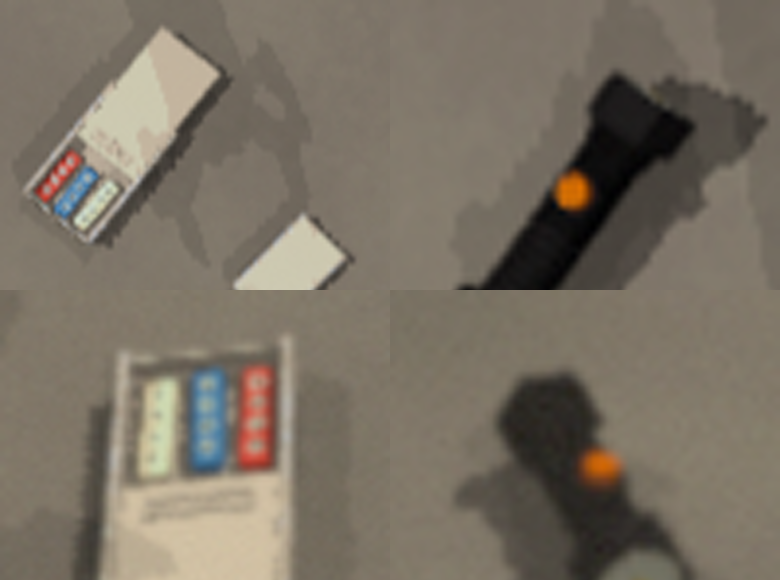

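The open case with white/blue/red holders at top-view pixel (340,186) is the one that fits. It is middle-sized; (335,265) is larger and shut, and (384,219) is smaller and shut. The crop confirms this. The flashlight is at (153,227), with its lens towards the upper right (the glass shows in the scene view at (308,138)) and its switch at (153,224). Now moving over to it.

Emit:
{"fn": "servo_tool", "kwargs": {
  "rows": [
    {"offset": [0.35, -0.36, 0], "yaw": 0, "claw": 0},
    {"offset": [0.7, -0.72, 0], "yaw": 0, "claw": 0},
    {"offset": [0.95, -1.0, 0], "yaw": 0, "claw": 0}
  ]
}}

```text
time: 0.48
ee_pos: [0.2793, -0.3639, 0.2181]
tcp_rot: [-180.0, -0.0, 25.4]
wrist_force: [-0.3, 1.0, 0.3]
opening: 0.0854
grasp_force: 0.0
```

Emit:
{"fn": "servo_tool", "kwargs": {
  "rows": [
    {"offset": [0.35, -0.36, 0], "yaw": 0, "claw": 0},
    {"offset": [0.7, -0.72, 0], "yaw": 0, "claw": 0},
    {"offset": [0.95, -1.0, 0], "yaw": 0, "claw": 0}
  ]
}}

```text
time: 0.85
ee_pos: [0.3221, -0.2328, 0.2182]
tcp_rot: [-180.0, -0.0, 25.5]
wrist_force: [0.7, -0.5, 0.1]
opening: 0.0852
grasp_force: 0.0
```

Emit:
{"fn": "servo_tool", "kwargs": {
  "rows": [
    {"offset": [0.35, -0.36, 0], "yaw": 0, "claw": 0},
    {"offset": [0.7, -0.72, 0], "yaw": 0, "claw": 0},
    {"offset": [0.95, -1.0, 0], "yaw": 0, "claw": 0}
  ]
}}

```text
time: 1.23
ee_pos: [0.3649, -0.1016, 0.2182]
tcp_rot: [-180.0, -0.0, 25.5]
wrist_force: [0.4, -0.6, 0.5]
opening: 0.0857
grasp_force: 0.0
```

Emit:
{"fn": "servo_tool", "kwargs": {
  "rows": [
    {"offset": [0.35, -0.36, 0], "yaw": 0, "claw": 0},
    {"offset": [0.7, -0.72, 0], "yaw": 0, "claw": 0},
    {"offset": [0.95, -1.0, 0], "yaw": 0, "claw": 0}
  ]
}}

```text
time: 1.6
ee_pos: [0.4078, 0.0296, 0.2181]
tcp_rot: [-180.0, 0.0, 25.5]
wrist_force: [0.2, -1.2, 0.2]
opening: 0.0851
grasp_force: 0.0
```

Emit:
{"fn": "servo_tool", "kwargs": {
  "rows": [
    {"offset": [0.35, -0.36, 0], "yaw": 0, "claw": 0},
    {"offset": [0.7, -0.72, 0], "yaw": 0, "claw": 0},
    {"offset": [0.95, -1.0, 0], "yaw": 0, "claw": 0}
  ]
}}

```text
time: 1.98
ee_pos: [0.4506, 0.1607, 0.2179]
tcp_rot: [-180.0, 0.0, 25.5]
wrist_force: [0.3, -0.3, -0.4]
opening: 0.0852
grasp_force: 0.0
```

Emit:
{"fn": "servo_tool", "kwargs": {
  "rows": [
    {"offset": [0.4, -0.4, 0.1], "yaw": -0.05, "claw": 0},
    {"offset": [0.81, -0.87, 0.2], "yaw": -0.1, "claw": 0},
    {"offset": [0.81, -0.87, 0.2], "yaw": -0.16, "claw": 0},
    {"offset": [0.81, -0.87, 0.2], "yaw": -0.22, "claw": 0},
    {"offset": [0.81, -0.87, 0.2], "yaw": -0.28, "claw": 0},
    {"offset": [0.81, -0.87, 0.2], "yaw": -0.3356, "claw": 0},
    {"offset": [0.81, -0.87, 0.2], "yaw": -0.3356, "claw": 0},
    {"offset": [0.81, -0.87, 0.2], "yaw": -0.3356, "claw": 0}
  ]
}}

```text
time: 2.98
ee_pos: [0.4862, 0.2721, 0.1982]
tcp_rot: [-180.0, 0.0, 85.6]
wrist_force: [0.4, 0.0, 0.3]
opening: 0.0852
grasp_force: 0.0
```

Emit:
{"fn": "servo_tool", "kwargs": {
  "rows": [
    {"offset": [0, 0, 0], "yaw": -0.06, "claw": 0},
    {"offset": [0, 0, 0], "yaw": -0.11, "claw": 0},
    {"offset": [0, 0, 0], "yaw": -0.17, "claw": 0},
    {"offset": [0, 0, 0], "yaw": -0.22, "claw": 0},
    {"offset": [0, 0, 0], "yaw": -0.28, "claw": 0},
    {"offset": [0, 0, 0], "yaw": -0.33, "claw": 0},
    {"offset": [0, 0, 0], "yaw": -0.33, "claw": 0},
    {"offset": [0, 0, 0], "yaw": -0.33, "claw": 0}
  ]
}}

```text
time: 3.98
ee_pos: [0.4863, 0.2721, 0.1984]
tcp_rot: [-180.0, -0.0, 145.0]
wrist_force: [0.0, 0.3, -0.1]
opening: 0.0852
grasp_force: 0.0
```

```bash
cat > fl.py <<'E'
from h import *
def fl(base=0.0):
    p,d,o=shot('wrist'); p,X=cloud('wrist'); h=cv2.cvtColor(p,cv2.COLOR_RGB2HSV).astype(int)
    H,S,V=h[...,0],h[...,1],h[...,2]
    near=np.hypot(X[...,0]-o['ee_pos'][0],X[...,1]-o['ee_pos'][1])<.11
    m=near&(V<60)&(X[...,2]>base+.012)&(X[...,2]<base+.05)
    n,l,s,_=cv2.connectedComponentsWithStats(m.astype(np.uint8)); m=l==1+np.argmax(s[1:,4])
    q=X[m]; (cx,cy),(w,hh),a=cv2.minAreaRect((q[:,:2]*1000).astype(np.float32)); print('rect',cx,cy,w,hh,a,'maxz',np.percentile(q[:,2],99))
    # barrel ridge: highest points
    c=q[:,:2].mean(0);w,e=np.linalg.eigh(np.cov((q[:,:2]-c).T));print('pca',c,np.degrees(np.arctan2(*e[::-1,1])))
    s=near&(H<18)&(S>150)&(V>100)
    v,u=np.nonzero(s);sw=X[s];print('switch px',u.mean(),v.mean(),'n',s.sum(),np.nanmedian(sw,0))
    t=near&(V>60)&(V<170)&(S<60);print('table z',np.nanmedian(X[t][:,2]));print(o['ee_pos'],o['tcp_rot'])
    return p,X,o
E
python3 - <<'E'
from fl import *
p,X,o=fl(); cv2.imwrite('pics/w1.png',p[:,:,::-1])
E
```

```text
rect 473.0505676269531 284.07757568359375 47.75168991088867 121.12720489501953 54.44724655151367 maxz 0.04322775745296991
pca [0.46731108 0.28860533] 145.51261588292323
switch px 253.15591397849462 178.40322580645162 n 186 [0.49137677 0.27200244 0.0453417 ]
table z 0.0006033406601307911
[0.48625623 0.27210108 0.19836542] [-1.79996945e+02 -1.59975787e-03  1.44964114e+02]
```

View pics/w1.png

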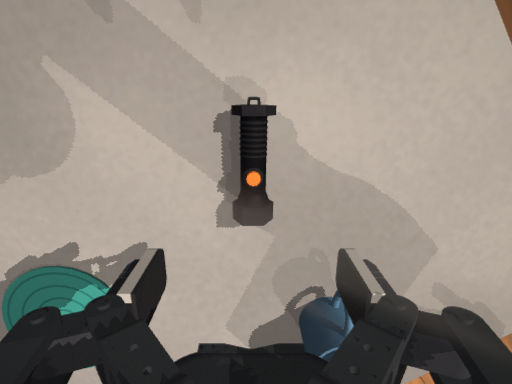

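The wrist view shows the tail at (254,100), the head at (253,215) and the switch at (253,178), in line with the jaws. The switch height of 45.3 mm matches the description. Descending.

Emit:
{"fn": "servo_tool", "kwargs": {
  "rows": [
    {"offset": [0.015, 0.013, 0.3], "yaw": 0, "claw": 0},
    {"offset": [0.015, 0.013, 0.6], "yaw": 0, "claw": 0},
    {"offset": [0.015, 0.013, 0.9], "yaw": 0, "claw": 0},
    {"offset": [0.015, 0.013, 1.0], "yaw": 0, "claw": 0}
  ]
}}

```text
time: 4.53
ee_pos: [0.485, 0.2736, 0.0966]
tcp_rot: [-179.9, -0.1, 145.1]
wrist_force: [1.0, -0.7, 0.6]
opening: 0.0857
grasp_force: 0.0
```

Emit:
{"fn": "servo_tool", "kwargs": {
  "rows": [
    {"offset": [0, 0, 0.25], "yaw": 0, "claw": 0},
    {"offset": [0, 0, 0.5], "yaw": 0, "claw": 0},
    {"offset": [0, 0, 0.62], "yaw": 0, "claw": 0},
    {"offset": [0, 0, 0.68], "yaw": 0, "claw": 0},
    {"offset": [0, 0, 0.68], "yaw": 0, "claw": 0}
  ]
}}

```text
time: 5.15
ee_pos: [0.486, 0.2742, 0.0309]
tcp_rot: [180.0, 0.0, 145.2]
wrist_force: [0.7, -0.0, 0.1]
opening: 0.0852
grasp_force: 0.0
```

Emit:
{"fn": "servo_tool", "kwargs": {
  "rows": [
    {"offset": [0, 0, 0], "yaw": 0, "claw": 0.3},
    {"offset": [0, 0, 0], "yaw": 0, "claw": 0.5},
    {"offset": [0, 0, 0], "yaw": 0, "claw": 0.6},
    {"offset": [0, 0, 0], "yaw": 0, "claw": 0.7},
    {"offset": [0, 0, 0], "yaw": 0, "claw": 0.8},
    {"offset": [0, 0, 0], "yaw": 0, "claw": 0.8},
    {"offset": [0, 0, 0], "yaw": 0, "claw": 0.8},
    {"offset": [0, 0, 0], "yaw": 0, "claw": 0.8}
  ],
  "squeeze": 30
}}

```text
time: 6.15
ee_pos: [0.4858, 0.2741, 0.0304]
tcp_rot: [180.0, 0.0, 145.2]
wrist_force: [-0.0, 0.1, 0.7]
opening: 0.0171
grasp_force: 0.3
```

Run:
```python
from h import *
a,_,o=shot('wrist'); t,_,_=shot('top'); s,_,_=shot('scene')
f=lambda p,x,y,w,h:cv2.resize(p[y:y+h,x:x+w],(400,400))
cv2.imwrite('pics/g1.png',np.hstack([cv2.resize(a,(400,400)),f(s,260,60,100,100)])[:,:,::-1]); print(o['opening'],o['grasp_force'])
```

```text
0.017072452539270703 0.30375296249985695
```

View pics/g1.png

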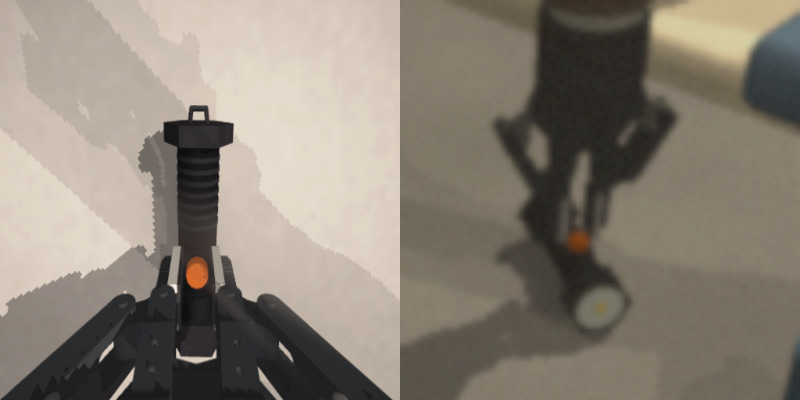

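Run:
```python
from h import *
p,X=cloud('wrist'); o=get_obs()
s=512/400.; sv=384/400.
from scipy.spatial.transform import Rotation as R
z=np.load('pics/wrist.npz'); Rm=R.from_euler('xyz',z['rot'],degrees=True).as_matrix()
T=(X-z['pos'])@Rm
def show(n,x,y):
    u,v=int(x*s),int(y*sv); print(n,(u,v),'world',X[v,u].round(4),'tool',T[v,u].round(4),p[v,u])
for n,x,y in [('Lpadtip',175,250),('Rpadtip',218,250),('sw',197,272),('barrel',197,210),('barrelL',182,230),('barrelR',213,230),('tail',197,135),('Lpad',176,262),('Rpad',218,262),('head',197,345),('b2',197,255),('L2',172,280),('R2',222,280),('Lf',180,300),('Rf',214,300),('gap',185,330),('gapR',210,330)]: show(n,x,y)
```

```text
Lpadtip (224, 240) world [0.4687 0.2702 0.0518] tool [ 0.0118 -0.013  -0.0214] [162 153 142]
Rpadtip (279, 240) world [0.4842 0.293  0.0522] tool [ 0.0121  0.0146 -0.0218] [163 154 143]
sw (252, 261) world [0.4891 0.2732 0.0467] tool [-0.0032  0.0011 -0.0162] [208 107  52]
barrel (252, 201) world [0.4644 0.2903 0.0356] tool [ 0.0269  0.0011 -0.0052] [51 48 48]
barrelL (232, 220) world [0.4691 0.2732 0.0297] tool [ 0.0132 -0.0103  0.0008] [52 46 44]
barrelR (272, 220) world [0.4817 0.2922 0.0308] tool [ 0.0137  0.0125 -0.0003] [66 61 57]
tail (252, 129) world [nan nan nan] tool [nan nan nan] [49 46 47]
Lpad (225, 251) world [0.4694 0.2715 0.0632] tool [ 0.012  -0.0115 -0.0328] [166 157 146]
Rpad (279, 251) world [0.4837 0.2921 0.0631] tool [ 0.012   0.0136 -0.0327] [163 154 143]
head (252, 331) world [0.531  0.2442 0.0419] tool [-0.0542  0.0012 -0.0115] [48 44 45]
b2 (252, 244) world [0.4844 0.2765 0.0385] tool [ 0.0025  0.0011 -0.008 ] [53 45 43]
L2 (220, 268) world [0.4689 0.2707 0.0774] tool [ 0.012  -0.0124 -0.047 ] [166 157 146]
R2 (284, 268) world [0.4839 0.2929 0.0779] tool [ 0.0123  0.0144 -0.0475] [165 156 144]
Lf (230, 288) world [0.4776 0.2699 0.0806] tool [ 0.0044 -0.0082 -0.0502] [63 58 58]
Rf (273, 288) world [nan nan nan] tool [nan nan nan] [44 41 42]
gap (236, 316) world [0.5165 0.2427 0.042 ] tool [-0.0431 -0.0083 -0.0115] [32 31 33]
gapR (268, 316) world [0.5275 0.2581 0.0416] tool [-0.0434  0.0107 -0.0112] [48 44 46]
```

Run:
```python
from h import *
from scipy.spatial.transform import Rotation as R
p,X=cloud('wrist'); z=np.load('pics/wrist.npz'); Rm=R.from_euler('xyz',z['rot'],degrees=True).as_matrix()
T=(X-z['pos'])@Rm
for v in range(226,300,4):
    r=[]
    for u in range(208,300,3):
        r.append('%d:%s'%(u,np.array2string((T[v,u]*1000),precision=0)) if abs(T[v,u,0]-.012)<.003 else '')
    print(v,' '.join(x for x in r if x))
print(get_obs()['joint_efforts'], get_obs()['wrist_force'])
```

```text
226 232:[ 10. -10.   0.] 235:[11. -8. -2.] 238:[11. -7. -4.] 241:[12. -5. -5.] 244:[11. -3. -4.] 247:[12. -2. -5.] 250:[12.  0. -5.] 253:[12.  2. -6.] 256:[12.  3. -5.] 259:[12.  5. -5.] 262:[12.  7. -4.] 265:[12.  8. -4.] 268:[11. 10. -3.] 271:[10. 12. -1.]
230 241:[ 9. -5. -4.] 244:[10. -3. -5.] 247:[10. -2. -5.] 250:[10.  0. -6.] 253:[10.  2. -6.] 256:[10.  3. -5.] 259:[ 9.  5. -4.] 262:[ 9.  7. -4.] 265:[ 9.  8. -4.]
234 
238 223:[ 12. -14. -20.] 226:[ 12. -12. -20.] 229:[ 12. -11. -20.] 232:[ 12.  -9. -19.] 268:[ 12.   9. -20.] 271:[ 12.  11. -20.] 274:[ 12.  12. -20.] 277:[ 12.  14. -20.] 280:[ 11.  15. -18.]
242 220:[ 12. -15. -24.] 223:[ 12. -13. -23.] 226:[ 12. -12. -24.] 229:[ 12. -10. -23.] 232:[ 12.  -9. -24.] 268:[ 12.   9. -24.] 271:[ 12.  10. -24.] 274:[ 12.  12. -23.] 277:[ 13.  13. -25.] 280:[ 12.  15. -24.]
246 220:[ 12. -14. -28.] 223:[ 12. -13. -28.] 226:[ 12. -11. -28.] 229:[ 12. -10. -28.] 232:[ 12.  -9. -28.] 268:[ 11.   9. -26.] 271:[ 11.  10. -27.] 274:[ 12.  12. -29.] 277:[ 12.  13. -27.] 280:[ 12.  15. -27.]
250 220:[ 12. -14. -31.] 223:[ 12. -13. -31.] 226
[... 2838 characters left out ...]
.  18. -64.]
294 208:[ 13. -15. -66.] 211:[ 13. -14. -65.] 214:[ 13. -13. -66.] 217:[ 13. -12. -65.] 220:[ 13. -11. -65.] 223:[ 12. -10. -64.] 280:[ 13.  11. -65.] 283:[ 13.  12. -65.] 286:[ 13.  13. -66.] 289:[ 13.  14. -66.] 292:[ 13.  15. -65.] 295:[ 12.  17. -65.] 298:[ 12.  18. -65.]
298 208:[ 14. -14. -69.] 211:[ 13. -14. -68.] 214:[ 13. -12. -68.] 217:[ 13. -11. -68.] 220:[ 12. -10. -67.] 223:[ 10. -10. -64.] 280:[ 13.  11. -68.] 283:[ 13.  12. -68.] 286:[ 13.  13. -67.] 289:[ 14.  14. -69.] 292:[ 13.  15. -68.] 295:[ 13.  16. -68.] 298:[ 13.  17. -68.]
[-1.62892789e-01 -5.31133246e+01  4.55964303e+01  2.30286741e-01
 -7.93524273e-02  4.64778452e-03] [0.75108793 0.3215501  0.64191238]
```

Run:
```python
from h import *
z=np.load('pics/wrist.npz'); e=z['pos']
for n in('scene',):
    p,X=cloud(n)
    a=np.radians(145.2); tx=np.array([np.cos(a),np.sin(a)]);ty=np.array([np.sin(a),-np.cos(a)])
    D=X[...,:2]-e[:2]; x=D@tx; y=D@ty
    m=(abs(x)<.02)&(abs(y)<.05)&(X[...,2]>.01)&(X[...,2]<.11)
    v,u=np.nonzero(m)
    for i in np.argsort(v)[::3]: print(u[i],v[i],'x%.0f y%.0f z%.0f'%(x[v[i],u[i]]*1e3,y[v[i],u[i]]*1e3,X[v[i],u[i],2]*1e3),p[v[i],u[i]],end=' | ')
```

```text
315 96 x11 y34 z106 [63 59 51] | 318 96 x9 y42 z106 [43 40 37] | 317 97 x9 y39 z104 [41 42 38] | 315 98 x12 y35 z99 [42 39 37] | 318 98 x9 y43 z100 [40 38 36] | 307 99 x10 y10 z101 [78 71 65] | 316 99 x4 y35 z101 [35 33 29] | 320 99 x-10 y41 z108 [41 41 37] | 297 100 x6 y-22 z105 [67 64 54] | 308 100 x9 y13 z98 [44 44 36] | 316 100 x1 y34 z99 [40 37 35] | 319 100 x-11 y38 z106 [44 38 34] | 322 100 x-13 y46 z106 [98 92 81] | 299 101 x-8 y-21 z110 [43 41 38] | 309 101 x-9 y9 z105 [39 38 36] | 312 101 x-16 y15 z109 [36 37 33] | 315 101 x-2 y30 z98 [41 42 39] | 319 101 x-11 y38 z102 [44 44 39] | 294 102 x6 y-31 z100 [76 72 63] | 299 102 x-11 y-22 z108 [39 36 30] | 308 102 x6 y12 z93 [41 39 38] | 311 102 x-13 y14 z104 [41 42 34] | 314 102 x-5 y26 z97 [43 39 33] | 317 102 x-12 y32 z101 [47 44 37] | 320 102 x-14 y41 z100 [72 68 62] | 294 103 x-11 y-36 z107 [51 49 42] | 297 103 x3 y-23 z97 [42 41 38] | 300 103 x-13 y-20 z106 [37 36 33] | 303 103 x-11 y-10 z103 [84 78 69] | 309 103 x-8 y10 z98 [41 39 34] | 312 103 x-9 y19 z98 [44 42 38] | 315 103 x-8 y28 z95 [38 39 31] | 318 103 x-13 y35 z97 
[... 2781 characters left out ...]
-10 z45 [75 61 49] | 304 120 x-12 y-2 z46 [122  61  19] | 307 120 x-2 y12 z37 [94 71 57] | 299 121 x6 y-11 z32 [43 38 37] | 302 121 x-12 y-8 z43 [86 53 34] | 305 121 x-15 y0 z43 [113  58  21] | 297 122 x12 y-15 z25 [43 39 34] | 300 122 x0 y-9 z32 [41 36 34] | 303 122 x-14 y-5 z40 [78 45 23] | 306 122 x-15 y4 z40 [79 48 30] | 298 123 x4 y-14 z27 [39 36 32] | 301 123 x-9 y-9 z34 [41 37 31] | 304 123 x-16 y-3 z38 [58 41 36] | 297 124 x14 y-13 z16 [56 52 46] | 300 124 x-7 y-12 z30 [38 33 32] | 303 124 x-17 y-6 z35 [36 32 28] | 306 124 x-20 y2 z36 [42 40 36] | 299 125 x-6 y-14 z26 [39 35 32] | 302 125 x-20 y-10 z34 [37 36 29] | 301 126 x-17 y-12 z29 [36 31 30] | 300 127 x-14 y-13 z24 [37 37 33] |
```

Two views put the real fingertips at about z 0.048 m with the TCP at 0.030. They are 18 mm behind the TCP, not 22 mm ahead of it as `tip_extent` says, and they closed above the barrel. I'll reopen and go 38 mm lower, watching the force.

Emit:
{"fn": "servo_tool", "kwargs": {
  "rows": [
    {"offset": [0, 0, 0], "yaw": 0, "claw": 0.3},
    {"offset": [0, 0, 0], "yaw": 0, "claw": 0.1},
    {"offset": [0, 0, 0], "yaw": 0, "claw": 0.1},
    {"offset": [0, 0, 0], "yaw": 0, "claw": 0.1},
    {"offset": [0, 0, 0.1], "yaw": 0, "claw": 0.1},
    {"offset": [0, 0, 0.2], "yaw": 0, "claw": 0.1},
    {"offset": [0, 0, 0.3], "yaw": 0, "claw": 0.1},
    {"offset": [0, 0, 0.3], "yaw": 0, "claw": 0.1}
  ]
}}

```text
time: 7.3
ee_pos: [0.485, 0.2737, -0.001]
tcp_rot: [-179.9, -0.1, 145.2]
wrist_force: [-0.1, -0.1, 0.7]
opening: 0.0765
grasp_force: 0.0
```

Emit:
{"fn": "servo_tool", "kwargs": {
  "rows": [
    {"offset": [0, 0, 0.08], "yaw": 0, "claw": 0.1},
    {"offset": [0, 0, 0.08], "yaw": 0, "claw": 0.3},
    {"offset": [0, 0, 0.08], "yaw": 0, "claw": 0.5},
    {"offset": [0, 0, 0.08], "yaw": 0, "claw": 0.6},
    {"offset": [0, 0, 0.08], "yaw": 0, "claw": 0.7},
    {"offset": [0, 0, 0.08], "yaw": 0, "claw": 0.8},
    {"offset": [0, 0, 0.08], "yaw": 0, "claw": 0.8},
    {"offset": [0, 0, 0.08], "yaw": 0, "claw": 0.8}
  ]
}}

```text
time: 8.3
ee_pos: [0.486, 0.2742, -0.0072]
tcp_rot: [180.0, 0.0, 145.2]
wrist_force: [-0.5, -0.5, 4.7]
opening: 0.029
grasp_force: 29.9
```

Gripped: 29 mm opening at 30 N. Lifting.

Emit:
{"fn": "servo_tool", "kwargs": {
  "rows": [
    {"offset": [0, 0, -0.1], "yaw": 0, "claw": 0.8},
    {"offset": [0, 0, -0.3], "yaw": 0, "claw": 0.8},
    {"offset": [0, 0, -0.5], "yaw": 0, "claw": 0.8},
    {"offset": [0, 0, -0.7], "yaw": 0, "claw": 0.8},
    {"offset": [0, 0, -0.8], "yaw": 0, "claw": 0.8},
    {"offset": [0, 0, -0.8], "yaw": 0, "claw": 0.8}
  ]
}}

```text
time: 9.05
ee_pos: [0.486, 0.2742, 0.0728]
tcp_rot: [180.0, 0.0, 145.2]
wrist_force: [-1.2, -0.5, -0.9]
opening: 0.029
grasp_force: 30.0
```

Run:
```python
from fl import *
fl(base=.08)
```

```text
rect 439.8157653808594 306.97454833984375 47.83073043823242 42.27313995361328 53.581695556640625 maxz 0.12324962555098878
pca [0.43877674 0.30812303] 170.3361293220272
switch px 250.134135855546 307.41616509028376 n 1163 [0.48922012 0.27198682 0.12525636]
table z 0.09553824124373683
[0.48597855 0.27417997 0.07277684] [1.79964118e+02 1.80164091e-02 1.45235213e+02]
```

Emit:
{"fn": "servo_tool", "kwargs": {
  "rows": [
    {"offset": [-0.1, -0.12, 0], "yaw": 0, "claw": 0.8},
    {"offset": [-0.3, -0.35, 0], "yaw": 0, "claw": 0.8},
    {"offset": [-0.55, -0.64, 0], "yaw": 0, "claw": 0.8},
    {"offset": [-0.78, -0.91, 0], "yaw": 0, "claw": 0.8}
  ]
}}

```text
time: 9.6
ee_pos: [0.4975, 0.1528, 0.0716]
tcp_rot: [-179.9, -0.0, 145.2]
wrist_force: [-0.0, -0.0, -1.2]
opening: 0.0288
grasp_force: 30.0
```

Emit:
{"fn": "servo_tool", "kwargs": {
  "rows": [
    {"offset": [-0.23, -0.27, 0], "yaw": 0, "claw": 0.8},
    {"offset": [-0.46, -0.54, 0], "yaw": 0, "claw": 0.8},
    {"offset": [-0.66, -0.77, 0], "yaw": 0, "claw": 0.8},
    {"offset": [-0.78, -0.91, 0], "yaw": 0, "claw": 0.8}
  ]
}}

```text
time: 10.1
ee_pos: [0.5096, 0.0337, 0.0718]
tcp_rot: [-180.0, -0.0, 145.2]
wrist_force: [-0.3, -0.5, -0.7]
opening: 0.0291
grasp_force: 30.0
```

Emit:
{"fn": "servo_tool", "kwargs": {
  "rows": [
    {"offset": [-0.15, -0.18, 0], "yaw": 0.03, "claw": 0.8},
    {"offset": [-0.35, -0.41, 0], "yaw": 0.07, "claw": 0.8},
    {"offset": [-0.55, -0.64, 0], "yaw": 0.11, "claw": 0.8},
    {"offset": [-0.7, -0.82, 0], "yaw": 0.15, "claw": 0.8},
    {"offset": [-0.784, -0.924, 0], "yaw": 0.19, "claw": 0.8},
    {"offset": [-0.784, -0.924, 0], "yaw": 0.23, "claw": 0.8},
    {"offset": [-0.784, -0.924, 0], "yaw": 0.244, "claw": 0.8},
    {"offset": [-0.784, -0.924, 0], "yaw": 0.244, "claw": 0.8},
    {"offset": [-0.784, -0.924, 0], "yaw": 0.244, "claw": 0.8}
  ]
}}

```text
time: 11.22
ee_pos: [0.5217, -0.085, 0.0722]
tcp_rot: [-180.0, -0.0, 101.4]
wrist_force: [-0.0, -0.4, -1.6]
opening: 0.029
grasp_force: 30.0
```

Run:
```python
from h import *
p,d,o=shot('wrist'); p,X=cloud('wrist'); h=cv2.cvtColor(p,cv2.COLOR_RGB2HSV).astype(int)
H,S,V=h[...,0],h[...,1],h[...,2]
m=(H>75)&(H<95)&(S>120)&(X[...,2]<.015)
q=X[m]; print('pad z',np.median(q[:,2]),'bbox mid',((q.min(0)+q.max(0))/2)[:2],np.ptp(q,axis=0))
r=q[:,:2]; 
# circle fit on hull
hl=cv2.convexHull((r*1000).astype(np.float32)); c,R=cv2.minEnclosingCircle(hl); print('circle',c,R)
print(o['ee_pos'],o['tcp_rot'],o['opening'],o['grasp_force'],o['wrist_force'])
cv2.imwrite('pics/p1.png',p[:,:,::-1])
```

```text
pad z 0.004428562419241028 bbox mid [ 0.52033139 -0.07309132] [0.17798276 0.16758884 0.00558234]
circle (520.169677734375, -78.3084487915039) 89.3986587524414
[ 0.52168455 -0.08499306  0.07217703] [-1.79980335e+02 -7.69253077e-03  1.01383879e+02] 0.028998527222940287 29.99769151210785 [-0.01360965 -0.37002554 -1.61090071]
```

View pics/p1.png

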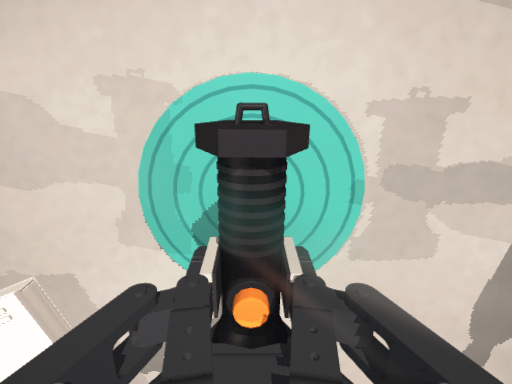

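The flashlight is held straight over the pad: switch at (251,308), and the pad centre measures (0.520, -0.079). Lowering.

Emit:
{"fn": "servo_tool", "kwargs": {
  "rows": [
    {"offset": [0, 0, 0.15], "yaw": 0, "claw": 0.8},
    {"offset": [0, 0, 0.35], "yaw": 0, "claw": 0.8},
    {"offset": [0, 0, 0.52], "yaw": 0, "claw": 0.8},
    {"offset": [0, 0, 0.64], "yaw": 0, "claw": 0.8},
    {"offset": [0, 0, 0.7], "yaw": 0, "claw": 0.8},
    {"offset": [0, 0, 0.73], "yaw": 0, "claw": 0.8},
    {"offset": [0, 0, 0.74], "yaw": 0, "claw": 0.8},
    {"offset": [0, 0, 0.745], "yaw": 0, "claw": 0.8},
    {"offset": [0, 0, 0.75], "yaw": 0, "claw": 0.8},
    {"offset": [0, 0, 0.75], "yaw": 0, "claw": 0.8}
  ]
}}

```text
time: 12.52
ee_pos: [0.5219, -0.085, -0.0025]
tcp_rot: [180.0, 0.0, 101.3]
wrist_force: [-0.3, -0.1, -1.9]
opening: 0.0289
grasp_force: 30.0
```

Emit:
{"fn": "servo_tool", "kwargs": {
  "rows": [
    {"offset": [0, 0, 0.005], "yaw": 0, "claw": 0.8},
    {"offset": [0, 0, 0.01], "yaw": 0, "claw": 0.8},
    {"offset": [0, 0, 0.01], "yaw": 0, "claw": 0.8}
  ]
}}

```text
time: 12.9
ee_pos: [0.522, -0.085, -0.0032]
tcp_rot: [180.0, 0.0, 101.3]
wrist_force: [-1.5, 0.3, 4.7]
opening: 0.0289
grasp_force: 30.6
```

Emit:
{"fn": "servo_tool", "kwargs": {
  "rows": [
    {"offset": [0, 0, 0], "yaw": 0, "claw": 0.6},
    {"offset": [0, 0, 0], "yaw": 0, "claw": 0.4},
    {"offset": [0, 0, 0], "yaw": 0, "claw": 0.2},
    {"offset": [0, 0, 0], "yaw": 0, "claw": 0.1},
    {"offset": [0, 0, 0], "yaw": 0, "claw": 0.1},
    {"offset": [0, 0, -0.1], "yaw": 0, "claw": 0.1},
    {"offset": [0, 0, -0.3], "yaw": 0, "claw": 0.1},
    {"offset": [0, 0, -0.6], "yaw": 0, "claw": 0.1},
    {"offset": [0, 0, -0.9], "yaw": 0, "claw": 0.1},
    {"offset": [0, 0, -1.0], "yaw": 0, "claw": 0.1},
    {"offset": [0, 0, -1.0], "yaw": 0, "claw": 0.1}
  ]
}}

```text
time: 14.28
ee_pos: [0.5222, -0.0851, 0.0967]
tcp_rot: [179.9, 0.0, 101.3]
wrist_force: [-0.4, 0.5, -1.1]
opening: 0.0767
grasp_force: 0.0
```

Emit:
{"fn": "servo_tool", "kwargs": {
  "rows": [
    {"offset": [0, 0, -0.3], "yaw": 0, "claw": 0.5},
    {"offset": [0, 0, -0.6], "yaw": 0, "claw": 1},
    {"offset": [0, 0, -0.7], "yaw": 0, "claw": 1},
    {"offset": [0, 0, -0.7], "yaw": 0, "claw": 1},
    {"offset": [0, 0, -0.7], "yaw": 0, "claw": 1},
    {"offset": [0, 0, -0.7], "yaw": 0, "claw": 1},
    {"offset": [0, 0, -0.7], "yaw": 0, "claw": 1}
  ]
}}

```text
time: 15.15
ee_pos: [0.5216, -0.085, 0.1658]
tcp_rot: [-180.0, -0.0, 101.3]
wrist_force: [-0.2, 0.1, -0.6]
opening: 0.0004
grasp_force: 0.0
```

Run:
```python
from fl import *
p,X,o=fl(.004); print(o['opening'])
from scipy.spatial.transform import Rotation as R
z=np.load('pics/wrist.npz'); Rm=R.from_euler('xyz',z['rot'],degrees=True).as_matrix(); T=(X-z['pos'])@Rm
m=(np.hypot(T[...,0],T[...,1])<.02)&(T[...,2]<.03)&(T[...,2]>-.06); q=T[m]; print('tool pts near axis: max z',np.sort(q[:,2])[-15::3],np.percentile(q,[5,50,95],axis=0).round(4).tolist())
b=q[q[:,2]>np.percentile(q[:,2],99)-.006]; print('tips',b.mean(0),np.ptp(b,axis=0))
H=cv2.cvtColor(p,cv2.COLOR_RGB2HSV).astype(int); t=(H[...,0]>75)&(H[...,0]<95)&(H[...,1]>120); q=X[t&(X[...,2]<.02)]; print('pad',cv2.minEnclosingCircle((q[:,:2]*1000).astype(np.float32)),np.median(q[:,2]))
cv2.imwrite('pics/l1.png',p[:,:,::-1])
```

```text
rect 516.6180419921875 -67.27735900878906 47.54212951660156 117.12425994873047 9.176813125610352 maxz 0.04714192464549049
pca [ 0.51666797 -0.057969  ] 102.69462722522657
switch px 251.1906779661017 189.64406779661016 n 236 [ 0.52252251 -0.09024474  0.04945828]
table z 0.19879593806446255
[ 0.52163492 -0.08495525  0.16578018] [-1.79953723e+02 -1.95013630e-02  1.01315017e+02]
0.00039631598025573753
tool pts near axis: max z [-0.01728907 -0.01704932 -0.01672359 -0.01662371 -0.01628401] [[-0.0012, -0.0128, -0.0593], [0.0117, -0.0002, -0.0443], [0.0139, 0.0121, -0.022]]
tips [ 0.01071414 -0.00039341 -0.02107758] [0.00527221 0.0255895  0.00819436]
pad ((519.9962158203125, -78.23692321777344), 89.15437316894531) 0.004417288725902246
```

View pics/l1.png

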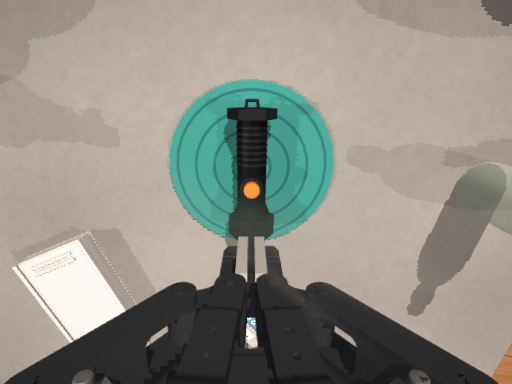

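The flashlight lies at about (0.5205, -0.080), within 2 mm of the pad centre. It is in line with the holders, which show in the finger gap at (251,332). The fingers are shut with tips about 16.5 mm behind the TCP. Now centring over the switch and approaching it.

Emit:
{"fn": "servo_tool", "kwargs": {
  "rows": [
    {"offset": [-0.054, 0, 0.2], "yaw": 0, "claw": 1},
    {"offset": [-0.054, 0, 0.5], "yaw": 0, "claw": 1},
    {"offset": [-0.054, 0, 0.8], "yaw": 0, "claw": 1},
    {"offset": [-0.054, 0, 0.95], "yaw": 0, "claw": 1},
    {"offset": [-0.054, 0, 1.0], "yaw": 0, "claw": 1},
    {"offset": [-0.054, 0, 1.0], "yaw": 0, "claw": 1}
  ]
}}

```text
time: 15.95
ee_pos: [0.5232, -0.0903, 0.067]
tcp_rot: [180.0, 0.0, 101.3]
wrist_force: [0.8, 0.3, 0.6]
opening: -0.0
grasp_force: 0.0
```

Emit:
{"fn": "servo_tool", "kwargs": {
  "rows": [
    {"offset": [0, 0, 0.08], "yaw": 0, "claw": 1},
    {"offset": [0, 0, 0.16], "yaw": 0, "claw": 1},
    {"offset": [0, 0, 0.22], "yaw": 0, "claw": 1},
    {"offset": [0, 0, 0.25], "yaw": 0, "claw": 1},
    {"offset": [0, 0, 0.25], "yaw": 0, "claw": 1},
    {"offset": [0, 0, 0.25], "yaw": 0, "claw": 1}
  ]
}}

```text
time: 16.7
ee_pos: [0.523, -0.0903, 0.0416]
tcp_rot: [180.0, 0.0, 101.3]
wrist_force: [-0.1, -0.2, 0.3]
opening: -0.0001
grasp_force: 0.0
```

Run:
```python
from fl import *
p,X,o=fl(.004)
from scipy.spatial.transform import Rotation as R
z=np.load('pics/wrist.npz'); Rm=R.from_euler('xyz',z['rot'],degrees=True).as_matrix(); T=(X-z['pos'])@Rm
m=(abs(T[...,1])<.02)&(abs(T[...,0]-.0115)<.0025)&(T[...,2]<-.013); print('tip world z',np.sort(X[m][:,2])[:20:3],o['wrist_force'])
a,b=p,shot('scene')[0]
f=lambda p,x,y,w,h:cv2.resize(p[y:y+h,x:x+w],(400,400))
cv2.imwrite('pics/s1.png',np.hstack([f(a,170,150,170,170),f(b,190,140,80,80)])[:,:,::-1])
```

```text
rect 510.70513916015625 -48.85552215576172 47.916805267333984 81.19266510009766 2.5438780784606934 maxz 0.04726856379232138
pca [ 0.51392357 -0.04146794] 105.05164229871505
switch px 251.05172413793105 233.79310344827587 n 58 [ 0.52142669 -0.08376158  0.04501212]
table z 0.10400940380472501
[ 0.52303582 -0.09032301  0.04160435] [1.79984643e+02 4.67973760e-03 1.01312012e+02]
tip world z [0.05765394 0.05780272 0.05825521 0.05839311 0.05863837 0.05893786
 0.05900397] [-0.05230071 -0.22952383  0.31361045]
```

View pics/s1.png

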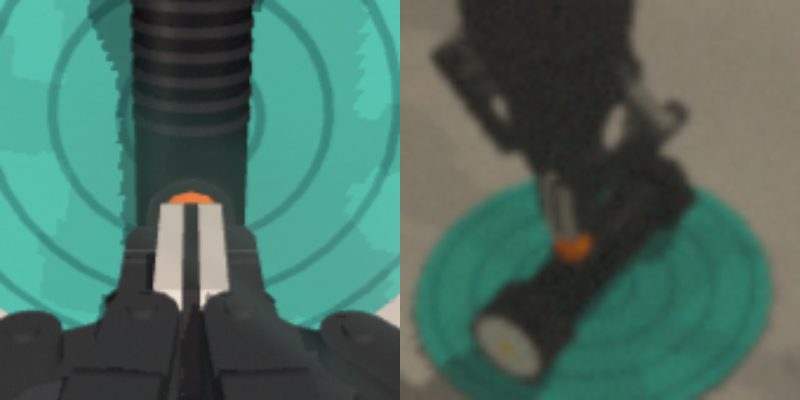

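The shut fingertips stand about 8 mm above the switch and are centred on it. Closing the gap in small steps.

Emit:
{"fn": "servo_tool", "kwargs": {
  "rows": [
    {"offset": [0, 0, 0.03], "yaw": 0, "claw": 1},
    {"offset": [0, 0, 0.05], "yaw": 0, "claw": 1},
    {"offset": [0, 0, 0.065], "yaw": 0, "claw": 1},
    {"offset": [0, 0, 0.065], "yaw": 0, "claw": 1},
    {"offset": [0, 0, 0.065], "yaw": 0, "claw": 1}
  ]
}}

```text
time: 17.42
ee_pos: [0.523, -0.0903, 0.0351]
tcp_rot: [180.0, 0.0, 101.3]
wrist_force: [-1.0, 0.0, 3.6]
opening: 0.0003
grasp_force: 1.7
```

Emit:
{"fn": "servo_tool", "kwargs": {
  "rows": [
    {"offset": [0, 0, 0.01], "yaw": 0, "claw": 1},
    {"offset": [0, 0, 0.01], "yaw": 0, "claw": 1},
    {"offset": [0, 0, 0.01], "yaw": 0, "claw": 1}
  ]
}}

```text
time: 17.8
ee_pos: [0.523, -0.0903, 0.034]
tcp_rot: [180.0, 0.0, 101.3]
wrist_force: [-1.6, 0.9, 4.3]
opening: -0.0
grasp_force: 2.3
```

```bash
cat > f.py <<'E'
from h import *
F=[];G=[]
for i in range(8):
    shot('wrist'); o=get_obs(); F.append(o['wrist_force'][2]);G.append(o['grasp_force'])
p,X=cloud('wrist'); 
from scipy.spatial.transform import Rotation as R
z=np.load('pics/wrist.npz'); Rm=R.from_euler('xyz',z['rot'],degrees=True).as_matrix(); T=(X-z['pos'])@Rm
m=(abs(T[...,1])<.02)&(abs(T[...,0]-.0115)<.0025)&(T[...,2]<-.013)
print(np.mean(F),np.std(F),np.mean(G),o['ee_pos'],'tip z',np.sort(X[m][:,2])[:12:3],o['time'])
E
python3 f.py
```

```text
4.501963219895759 0.5361259802336928 2.3119475366547704 [ 0.52296245 -0.09026997  0.03391929] tip z [0.04972227 0.05018514 0.05045795 0.05064792] 18.2
```

Emit:
{"fn": "servo_tool", "kwargs": {
  "rows": [
    {"offset": [0, 0, 0.005], "yaw": 0, "claw": 1},
    {"offset": [0, 0, 0.01], "yaw": 0, "claw": 1},
    {"offset": [0, 0, 0.01], "yaw": 0, "claw": 1},
    {"offset": [0, 0, 0.01], "yaw": 0, "claw": 1}
  ]
}}

```text
time: 18.7
ee_pos: [0.523, -0.0903, 0.033]
tcp_rot: [180.0, 0.0, 101.3]
wrist_force: [-1.1, 0.4, 6.0]
opening: 0.0001
grasp_force: 2.8
```

```bash
python3 f.py
```

```text
5.460863998873841 0.3876302204374932 2.7883264096453786 [ 0.52295384 -0.09029706  0.03295779] tip z [0.04899704 0.04958151 0.04986348 0.04992902] 19.1
```

The force is 5.5 N and rose by 1 N over the last mm, so the switch is about 3.5 mm down. Holding for over 3 s.

Emit:
{"fn": "servo_tool", "kwargs": {
  "rows": [
    {"offset": [0, 0, 0], "yaw": 0, "claw": 1},
    {"offset": [0, 0, 0], "yaw": 0, "claw": 1},
    {"offset": [0, 0, 0], "yaw": 0, "claw": 1},
    {"offset": [0, 0, 0], "yaw": 0, "claw": 1},
    {"offset": [0, 0, 0], "yaw": 0, "claw": 1},
    {"offset": [0, 0, 0], "yaw": 0, "claw": 1},
    {"offset": [0, 0, 0], "yaw": 0, "claw": 1},
    {"offset": [0, 0, 0], "yaw": 0, "claw": 1},
    {"offset": [0, 0, 0], "yaw": 0, "claw": 1},
    {"offset": [0, 0, 0], "yaw": 0, "claw": 1},
    {"offset": [0, 0, 0], "yaw": 0, "claw": 1},
    {"offset": [0, 0, 0], "yaw": 0, "claw": 1}
  ]
}}

```text
time: 20.6
ee_pos: [0.523, -0.0903, 0.033]
tcp_rot: [180.0, 0.0, 101.3]
wrist_force: [-1.2, 0.8, 5.5]
opening: -0.0002
grasp_force: 2.8
```

Emit:
{"fn": "servo_tool", "kwargs": {
  "rows": [
    {"offset": [0, 0, 0], "yaw": 0, "claw": 1},
    {"offset": [0, 0, 0], "yaw": 0, "claw": 1},
    {"offset": [0, 0, 0], "yaw": 0, "claw": 1},
    {"offset": [0, 0, 0], "yaw": 0, "claw": 1},
    {"offset": [0, 0, 0], "yaw": 0, "claw": 1},
    {"offset": [0, 0, 0], "yaw": 0, "claw": 1},
    {"offset": [0, 0, 0], "yaw": 0, "claw": 1},
    {"offset": [0, 0, 0], "yaw": 0, "claw": 1},
    {"offset": [0, 0, 0], "yaw": 0, "claw": 1},
    {"offset": [0, 0, 0], "yaw": 0, "claw": 1},
    {"offset": [0, 0, 0], "yaw": 0, "claw": 1},
    {"offset": [0, 0, 0], "yaw": 0, "claw": 1}
  ]
}}

```text
time: 22.1
ee_pos: [0.523, -0.0903, 0.033]
tcp_rot: [180.0, 0.0, 101.3]
wrist_force: [-1.6, 0.3, 6.1]
opening: -0.0
grasp_force: 2.8
```

Emit:
{"fn": "servo_tool", "kwargs": {
  "rows": [
    {"offset": [0, 0, 0], "yaw": 0, "claw": 1},
    {"offset": [0, 0, 0], "yaw": 0, "claw": 1},
    {"offset": [0, 0, 0], "yaw": 0, "claw": 1},
    {"offset": [0, 0, 0], "yaw": 0, "claw": 1},
    {"offset": [0, 0, 0], "yaw": 0, "claw": 1},
    {"offset": [0, 0, 0], "yaw": 0, "claw": 1},
    {"offset": [0, 0, 0], "yaw": 0, "claw": 1},
    {"offset": [0, 0, 0], "yaw": 0, "claw": 1}
  ]
}}

```text
time: 23.1
ee_pos: [0.523, -0.0903, 0.033]
tcp_rot: [180.0, 0.0, 101.3]
wrist_force: [-1.2, 0.6, 6.3]
opening: -0.0001
grasp_force: 2.8
```

```bash
python3 f.py; python3 -c "
from h import *
p,_,_=shot('top'); q,_,_=shot('scene')
f=lambda p,x,y,w,h:cv2.resize(p[y:y+h,x:x+w],(400,400))
cv2.imwrite('pics/e.png',np.hstack([f(p,210,120,170,170),f(q,140,140,140,140)])[:,:,::-1])"
```

```text
5.658896534179302 0.2966883542291993 2.7880580630153418 [ 0.52297214 -0.09031212  0.03297897] tip z [0.04920797 0.04937764 0.04970965 0.04991168] 23.5
```

View pics/e.png

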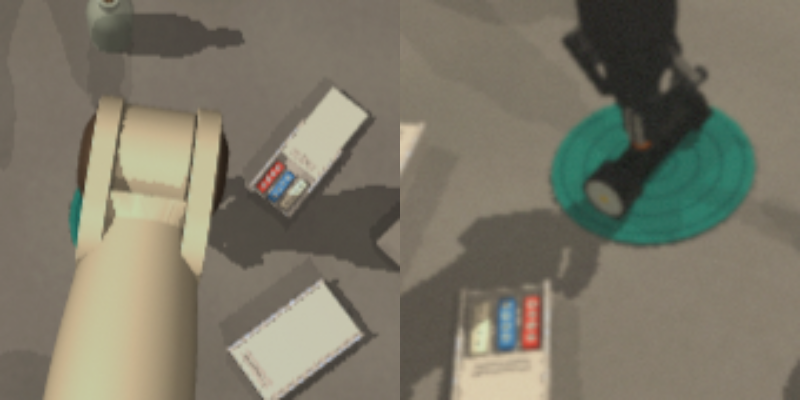

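The flashlight lies centred on the pad, lens towards the holders, with the switch held partway down at a steady 5.6 N. The case and bottle are undisturbed. Handing in.

```bash
python3 -c "
from workcell import *
print(job_done())"
```

```text
the job is handed in; nothing more can be done
None
```

The flashlight lies on the middle of the pad, pointing at the filter holders, with its switch held about halfway down (roughly 3.5 mm, 5.6 N) for over 4 s and still pressed; I handed the job in, but no verdict came back.

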